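Screw down the battery cover of the game scoreboard

ROBOT

A 6-joint arm with a two-finger parallel gripper is mounted at the origin on the work surface. World frame = base frame: x ahead of the robot, y to its left, z up, the work surface at z = 0. Lengths are in m, angles in rad, forces in N, time in s.
With the tool pointing down it reaches from about 0.375 to 0.9 m from the base axis. Payload 3.1 kg.
Tool frame: the origin (TCP) lies between the finger pads; the fingertips stand 22 mm ahead of it and the grasp point (between the pads) lies 3 mm ahead of it; z points along the fingers, y is the line along which they close (so a half turn about z gives the same grasp; the last joint's range is limited). The gripper opens to 87 mm and grips with 3 to 60 N. Pads are 19 mm wide; open, the fingers measure 117 mm over their backs; the gripper's body (75 mm by 190 mm) begins 51 mm behind the grasp point.
Start: joints at [1.04, 0.527, 1.433, -0, 1.181, -0.178], TCP at [0.216, 0.586, 0.245] pointing down, gripper open.
Joint ranges: [-3.08, 3.08], [-0.75, 2.2], [0.22, 2.44], [-1.43, 4.57], [0, 2.65], [-2.85, 2.85]. Speed limits (rad/s): [2.79, 2.79, 3.14, 3.14, 3.14, 3.14].

INTERFACE

Orientations are given as a unit quaternion [x, y, z, w].
In Python, from rig import get_obs, camera, get_calibration, hand_in, cut_out gives the robot as it stands.
- The arm moves only by the shell command python3 -m inch 'ROWS' [OPENING] [FORCE]. ROWS is JSON, one flat list of numbers, 6 for each row, row after row: the shift along the tool's x, y, z scaled (see below), then the turn, a rotation vector about the tool's x, y, z scaled (see below). A call has 1 to 20 rows; each row is the pose to reach, as a shift and turn from the pose commanded when the call began, along the tool's axes at that moment; what a row does not reach only later rows make up. The controller multiplies each number of a shift by 0.08 m and each number of a turn by 90 degrees. A row lasts 1/12 s, in which the tool goes at most 41.7 mm and 7.16 degrees, less where a joint would pass 70% of its speed; a pose out of reach is approached as far as the arm can. A call with a number of a shift or a turn outside -1 to 1 is refused whole. A call with a gripper value outside its range is refused whole. OPENING is the finger opening in mm, from 0 to 87, set as the call begins (- or left out, the last holds). The fingers move at their own pace and stop on an object; FORCE is the grip in N (left out, the last holds). Time passes only in rows, so rows that repeat a pose let the fingers close. It gives the time, the measured TCP pose, the force, the opening and the grip force at its end, in the units of the state.
- get_obs(): the state, without advancing time (a new reading comes with each control period).
- camera(name): name is "scene" or "side" or "wrist"; returns the picture (400x640x3 uint8, red, green, blue); there is no depth.
- get_calibration(name): a dict with "vertical_fov" (degrees; the focal length in pixels is half the picture's height over the tangent of half this angle, whatever the lens; pixels are square), "cx", "cy" (the principal point, pixels), "T" (4x4, takes a point from camera to world coordinates). Camera axes: x right, y down, z forward; pixel columns grow to the right and rows downward; lengths in m; the calibration is good to about 2 mm. The wrist camera is an equidistant fisheye: a pixel r from the principal point sees the ray r / f radians off the axis. A picture is of the moment at which its call begins: read the wrist's pose just before it. get_calibration takes no time and is no camera call; for the wrist camera it gives the pose at the moment of the call.
- hand_in(): hands the job in; it is judged then, once.
Trained networks look in the newest picture that a camera, given by its name, has taken for a name from the list of things; names that differ only in an ending like _2 or _b are one class to them, and where a whole thing is asked for, a point or a joint stands for the part that bears it (a point fixed in the world has none). Each returns a list of dicts, best first, with "conf" (0 to 1); they miss things now and then, are a little off and sometimes report something else, mostly with a low value. They report only what shows in the picture. A call takes as long as a camera call. They do not tell look-alikes from the thing itself.
- cut_out(camera, thing): "region" (400x640 bool, what is visible of it) and "bbox" ([left, top, right, bottom] in pixels, round what is visible of it).
The state is a dict: "time": time; "q": joint angles; "joint_velocities": joint speeds; "joint_torque": joint torques, N m; "position": TCP position; "tool_rot": TCP orientation; "ft_force": force on the tool from outside, world axes, zero at the start; "moment": the same for the moment, N m; "grip_width": finger opening in m; "grip_force": force on a finger pad.
Only numpy, scipy, OpenCV 4.12 (cv2) and the standard library are available. Lean on these libraries where they do the work, as an engineer would, in place of code of your own. Each camera call takes 0.05 s, during which the arm holds its last target. There are 200 camera calls.

TASK

The battery cover screw of the scoreboard lying on its face has worked loose. Take the big cross-point screwdriver with the six-sided handle from the tool rack, press its bit into the screw's cross, and with the bit kept in the cross drive the screw clockwise with the screwdriver until it is fully home. Then hang the screwdriver back upright in a free hole of the rack and leave everything else on the cart where it is.

Things in the scene. Friction and masses are not known exactly. Their poses are not given: they have to be found in the camera images.
- screwdriver_handle (a point): Centre of the big screwdriver's handle, half-way up, on its axis; z points from bit to handle end (up, as it hangs in an end hole of the rack). Black straight six-sided handle, 30 mm across flats, reaching 48 mm below and above this point. Two flats face along this point's x axis, the others lie at 60 and 120 degrees to them. In the hole the flat underside of the handle rests on the shelf
- screwdriver_tip (a point): The very end of the screwdriver's bit, on its axis, 122 mm below the handle centre. The bit is a cross of two blades 12 mm wide, 2.4 mm thick and 10 mm high with rounded lower edges, lying along the tool's x and y axes. Above it a steel shank 10 mm thick runs up to the handle, whose underside is 74 mm above the tip
- rack_hole0 (a point): Middle of the first hole of the tool rack, at the shelf's top. The rack is a white open stand: level shelf 240 x 70 mm, 6 mm thick, its top 86 mm above the cart, on two end cheeks. Its three holes, 21 mm wide and 75 mm apart, lie in a row along the rack's y axis: hole 0 is at the -y end
- rack_hole1 (a point): Middle of the rack's centre hole, at the shelf's top; it starts empty
- rack_hole2 (a point): Middle of the hole at the rack's +y end, at the shelf's top
- screw_head (a point): Centre of the top of the screw's head, on its upright axis. Steel head 26 mm across, 8 mm high, on the battery cover (42 mm above the cart). Cross recess 6 mm deep: slots 4 mm wide, 15 mm end to end, flared to 6.8 mm at the top. These axes do not turn with the screw: the cross's angle is not given, see or feel for it. A bit pressed on the head slips round on it until it drops into the cross
- screw_floor (a point): Centre of the floor of the cross recess, 6 mm below the top of the head
- screw (a joint): How far the screw is unscrewed, rad; 0 = fully home at a firm stop; turning clockwise seen from above reduces it. It starts between 3 and 5.2 rad. The head sinks 5 mm for a full turn. The thread resists with about 0.08 N m and stays where it is left
- screwdriver: The same screwdriver, 170 mm long, about 240 g; origin at the end of its bit, z up along the tool, axes as the handle point's
- screw_lift: The whole screw; origin on its axis at the underside of the head. Its axes rise and sink with the head but do not turn with it
- flat_driver: Smaller screwdriver with a flat blade and a slim round handle (22 to 29 mm thick, 68 mm long), hanging in the other end hole of the rack; origin at the end of its blade. To be left alone
- dice_tray: Bamboo dice tray 120 x 200 x 32 mm with the glass gems in it; origin under its centre. To be left alone
- gem0: Clear glass gem, 34 mm across, 13 mm high, in the dice tray. To be left alone
- gem1: Green glass gem of the same size in the dice tray. To be left alone
- gem2: Amber glass gem of the same size in the dice tray. To be left alone
- token_tin: Round steel tin with lid, 93 mm across, 68 mm high; origin under its centre. To be left alone
- mallet: Small croquet mallet lying down, handle 170 mm long, head 75 mm long and 40 mm thick. To be left alone
- dice_cup: Wooden dice cup, 72 mm across the rim, 85 mm high, standing; origin under its centre. To be left alone
Things that resemble listed ones, but are neither listed nor needed, are in the scene too. Leave any green or orange look-alike of the screwdriver alone.

How it is judged:
By the outcome, as a careful person would: the job done as asked, in the order asked, and still so for the second after the job is handed in, with the robot touching nothing.
It also fails if it takes over 72 s, if anything falls off the work surface, if the arm or the gripper's body presses on something with over 40 N, if the wrist force passes 120 N, or if a joint passes its speed limit or range.

## Working session

There is one attempt and no reset: what is moved stays moved. The work goes in short steps, Python scripts to look and compute and a shell command to move; the robot and the scene stay as the last step left them, time stands still between calls to the robot, and variables do not carry over. Pictures are saved under pics/ and viewed, at most 10 in all, crops included, and the job is handed in when it is done.

```bash
ls; mkdir -p pics; python3 - <<'E'
from rig import *
import cv2, numpy as np
ims=[]
for n in ["scene","side"]:
    im=camera(n); cv2.imwrite(f"pics/{n}0.png",im[:,:,::-1]); c=get_calibration(n); print(n,c["vertical_fov"],c["cx"],c["cy"],np.round(c["T"],3).tolist())
    for t in ["screwdriver","screwdriver_handle","screw_head","screw","rack_hole1","rack_hole0","flat_driver"]:
        print(t,[(round(d["conf"],2),[int(v) for v in d["bbox"]]) for d in cut_out(n,t)][:4])
o=get_obs();print(o)
E
```

```text
pics
scene 53.68779011515069 324.2214100746401 200.30113697113532 [[-0.562, 0.654, -0.506, 1.19], [0.827, 0.439, -0.351, 0.364], [-0.008, -0.616, -0.788, 1.005], [0.0, 0.0, 0.0, 1.0]]
screwdriver [(0.97, [483, 238, 508, 275]), (0.77, [448, 218, 468, 246]), (0.64, [434, 247, 458, 287])]
screwdriver_handle [(0.95, [432, 251, 457, 287]), (0.69, [481, 236, 505, 275]), (0.67, [448, 218, 466, 248]), (0.61, [462, 199, 487, 227])]
screw_head [(0.63, [305, 177, 314, 185])]
screw []
rack_hole1 [(0.77, [384, 203, 474, 274]), (0.73, [397, 203, 414, 221]), (0.25, [367, 167, 391, 202])]
rack_hole0 [(0.77, [384, 203, 474, 274]), (0.73, [397, 203, 414, 221]), (0.25, [367, 167, 391, 202])]
flat_driver [(0.76, [397, 205, 413, 223])]
side 49.62412104758171 311.5397191358604 204.62671790070985 [[0.905, -0.238, 0.353, 0.148], [-0.426, -0.466, 0.776, -1.017], [-0.02, -0.852, -0.523, 0.786], [0.0, 0.0, 0.0, 1.0]]
screwdriver [(0.75, [244, 147, 255, 170]), (0.65, [233, 139, 243, 169]), (0.64, [268, 142, 277, 183]), (0.57, [216, 152, 230, 196])]
screwdriver_handle [(0.75, [247, 146, 257, 166]), (0.6, [232, 1
[... 252 characters left out ...]
]
{'time': 0.8, 'q': array([ 1.03947904e+00,  5.27460570e-01,  1.43271887e+00,  4.27221870e-06,
        1.18138897e+00, -1.78515355e-01]), 'joint_velocities': array([-0.00042412, -0.00043116, -0.00156276,  0.00016833,  0.0008861 ,
        0.00171114]), 'joint_torque': array([ 4.77838439e-04, -4.39949334e+01, -1.76976371e+01,  6.32338668e-02,
        5.02763526e-02,  1.41740134e-06]), 'position': array([0.21592115, 0.5864878 , 0.24456663]), 'tool_rot': array([1.75488334e-01, 9.84481510e-01, 1.20526327e-05, 2.35927619e-06]), 'ft_force': array([ 0.80208465,  0.19891808, -0.7375425 ]), 'moment': array([-0.02073867, -0.04490974,  0.03609428]), 'grip_force': 0.0, 'grip_width': 0.08668814439669423}
```

View pics/scene0.png

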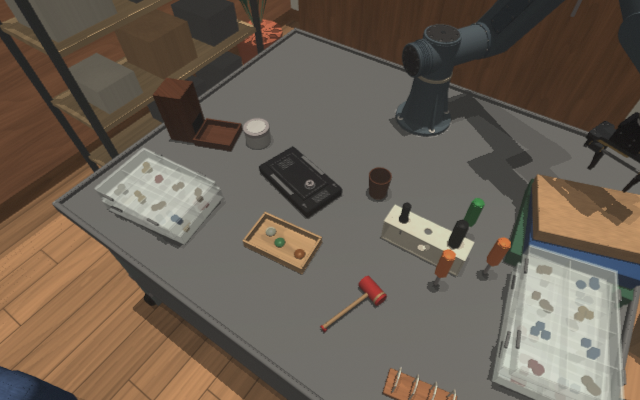

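View pics/side0.png

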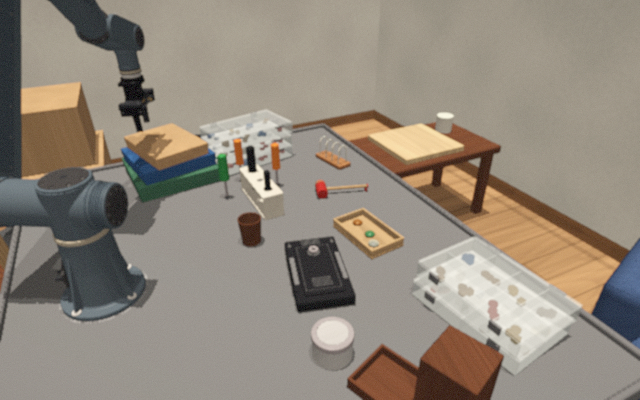

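The scene view shows the white rack with the black six-sided driver at about (458,234) and the small flat driver at (404,212). The centre hole at (429,231) is empty. Green (475,211) and orange (445,263), (498,250) look-alikes stand close by. The screw head is at (310,184) in scene and about (313,249) in side.

```bash
cat > h.py <<'E'
from rig import *
import cv2, numpy as np
from scipy.spatial.transform import Rotation as R
def ray(n,p,c=None):
    c=c or get_calibration(n); f=200/np.tan(np.radians(c["vertical_fov"]/2))
    u=np.array([p[0]-c["cx"],p[1]-c["cy"]]); T=np.array(c["T"])
    if n=="wrist":
        r=np.linalg.norm(u); a=r/f; d=np.r_[u/max(r,1e-9)*np.sin(a),np.cos(a)]
    else: d=np.r_[u/f,1]
    d=T[:3,:3]@d; return T[:3,3],d/np.linalg.norm(d)
def tri(rays):
    A=[np.eye(3)-np.outer(d,d) for _,d in rays]
    X=np.linalg.solve(sum(A),sum(a@o for a,(o,_) in zip(A,rays)))
    return X,max(np.linalg.norm(a@(X-o)) for a,(o,_) in zip(A,rays))
def atz(r,z): o,d=r; return o+d*(z-o[2])/d[2]
def px(n,X,c=None):
    c=c or get_calibration(n); f=200/np.tan(np.radians(c["vertical_fov"]/2)); T=np.array(c["T"])
    p=T[:3,:3].T@(np.array(X)-T[:3,3])
    if n=="wrist":
        r=np.linalg.norm(p[:2]); return np.array([c["cx"],c["cy"]])+f*np.arctan2(r,p[2])*p[:2]/r
    return np.array([c["cx"],c["cy"]])+f*p[:2]/p[2]
def move(X,zdown=True,yaw=None):
    "shift in tool units to TCP target X (world)"
    o=get_obs(); r=R.from_quat(o["tool_rot"]); return np.round(r.inv().apply(np.array(X)-o["position"])/0.08,3)
E
python3 - <<'E'
from h import *
P={"big":((458,234),(252,159)),"flatdrv":((404,212),(267,181)),"green":((475,211),(223,167)),"or1":((445,264),(276,157)),"or2":((498,250),(238,152)),"screw":((310,184),(313,249)),"cup":((379,183),(250,230))}
for k,(a,b) in P.items():
    X,e=tri([ray("scene",a),ray("side",b)]); print(k,X.round(3),round(e,4))
for p in [(386,209),(472,243),(428,231),(468,266)]: print(p,atz(ray("scene",p),.086).round(3))
print(np.degrees(R.from_quat(get_obs()["tool_rot"]).as_matrix()).round(1), get_calibration("wrist"))
E
```

```text
big [0.532 0.328 0.134] 0.003
flatdrv [0.532 0.175 0.118] 0.0011
green [0.428 0.336 0.123] 0.0039
or1 [0.623 0.335 0.118] 0.0033
or2 [0.511 0.431 0.122] 0.0025
screw [ 0.548 -0.138  0.049] 0.0014
cup [0.42  0.04  0.044] 0.0029
(386, 209) [0.527 0.121 0.086]
(472, 243) [0.498 0.37  0.086]
(428, 231) [0.529 0.254 0.086]
(468, 266) [0.571 0.387 0.086]
[[-53.8  19.8   0. ]
 [ 19.8  53.8   0. ]
 [ -0.    0.  -57.3]] {'vertical_fov': 65.70646984690485, 'cx': 324.10686319761993, 'cy': 198.09511788922958, 'T': array([[ 3.44546968e-01,  8.96797497e-01,  2.77563752e-01,
         1.39258490e-01],
       [ 9.38768977e-01, -3.29281211e-01, -1.01423328e-01,
         6.14740121e-01],
       [ 4.40341968e-04,  2.95513340e-01, -9.55338512e-01,
         3.84732219e-01],
       [ 0.00000000e+00,  0.00000000e+00,  0.00000000e+00,
         1.00000000e+00]])}
```

```bash
R='[-0.91,-0.42,-0.19,0,0,0]'
python3 -m inch '[0,0,-0.9,0,0,0,0,0,-0.9,0,0,0]'; python3 -m inch '[-0.45,-0.2,0,0,0,0,-0.91,-0.42,0,0,0,0,-0.91,-0.42,0,0,0,0]'>/dev/null; python3 -m inch '[-0.45,-0.2,0,0,0,0,-0.91,-0.42,0,0,0,0,-0.91,-0.42,0,0,0,0]'>/dev/null; python3 -m inch '[-0.45,-0.2,0,0,0,0,-0.91,-0.42,0,0,0,0,-0.91,-0.42,0,0,0,0]'>/dev/null; python3 -m inch '[-0.45,-0.2,0,0,0,0,-0.91,-0.42,0,0,0,0,-0.91,-0.42,0,0,0,0]'>/dev/null;  python3 -m inch '[-0.45,-0.2,0,0,0,0,-0.91,-0.42,0,0,0,0,-0.91,-0.42,0,0,0,0,-0.91,-0.42,0,0,0,0]'
python3 - <<'E'
from h import *
o=get_obs();c=get_calibration("wrist");im=camera("wrist");cv2.imwrite("pics/w1.png",im[:,:,::-1]);np.save("w1.npy",c,allow_pickle=True)
print(o["position"],o["q"],o["time"])
for t in ["screwdriver","screwdriver_handle","rack_hole1","flat_driver"]:
    print(t,[(round(d["conf"],2),[int(v) for v in d["bbox"]]) for d in cut_out("wrist",t)][:4])
print(px("wrist",(.532,.328,.182)),px("wrist",(.53,.254,.086)))
E
```

```text
time: 0.97
position: [0.2156, 0.5859, 0.3165]
tool_rot: [0.176, 0.984, -0.002, -0.001]
ft_force: [0.6, 1.0, 0.8]
grip_width: 0.0872
grip_force: 0.0
time: 2.3
position: [0.5004, 0.3023, 0.3162]
tool_rot: [0.177, 0.984, 0.0, -0.0]
ft_force: [-0.3, 1.0, 1.1]
grip_width: 0.087
grip_force: 0.0
[0.50039971 0.30234298 0.31621514] [ 3.52169090e-01  3.98680565e-01  1.44778300e+00  6.67304324e-04
  1.29562389e+00 -8.62092370e-01] 2.3
screwdriver [(0.94, [368, 224, 399, 276]), (0.76, [407, 133, 466, 176]), (0.62, [313, 92, 346, 125])]
screwdriver_handle [(0.97, [363, 222, 400, 277]), (0.74, [406, 135, 465, 173]), (0.58, [310, 91, 347, 125]), (0.58, [223, 216, 253, 249])]
rack_hole1 [(0.87, [205, 139, 388, 251]), (0.31, [338, 172, 377, 225])]
flat_driver [(0.66, [220, 217, 254, 249])]
[359.39956149 218.52851882] [295.30671547 208.81674517]
```

View pics/w1.png

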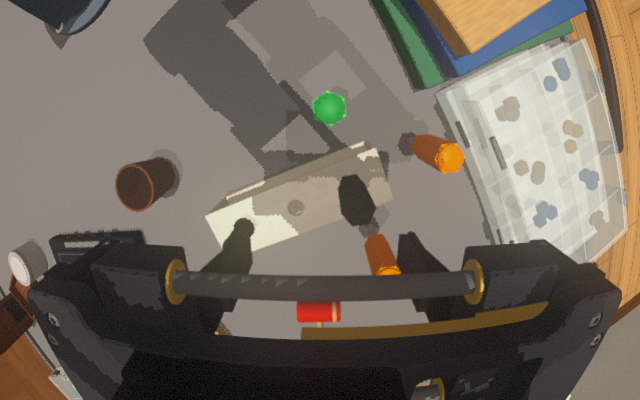

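The wrist view shows the black hex handle at (345–375, 175–225), the empty centre hole at (296,208), green at (330,107), and orange at (450,157) and (385,265). I'll enlarge the handle for its flats.

```bash
python3 - <<'E'
import cv2,numpy as np
im=cv2.imread("pics/w1.png")[165:235,325:405]
im=np.clip(im.astype(float)*2.2,0,255).astype(np.uint8)
cv2.imwrite("pics/w1c.png",cv2.resize(im,None,fx=8,fy=8,interpolation=cv2.INTER_CUBIC))
from h import *
c=np.load("w1.npy",allow_pickle=True).item()
print(atz(ray("wrist",(296,208),c),.086), atz(ray("wrist",(206,214),c),.086),atz(ray("wrist",(366,143),c),.086),atz(ray("wrist",(222,256),c),.086))
E
```

```text
[0.53107589 0.25325815 0.086     ] [0.49695968 0.13519735 0.086     ] [0.48359637 0.36280247 0.086     ] [0.56089653 0.12772324 0.086     ]
```

View pics/w1c.png

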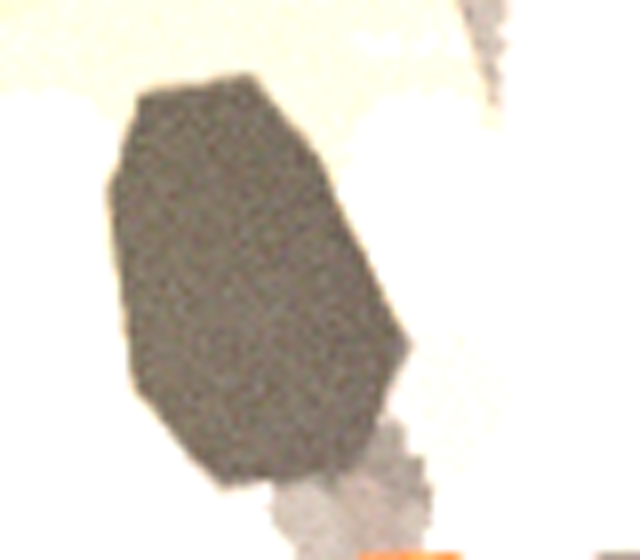

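The crop shows the hexagon clearly: upper vertices at crop (410,345), (345,470), (225,487), (135,385) and lower ones at (320,158), (250,75), (140,95), (110,188).

```bash
python3 - <<'E'
from h import *
from scipy.optimize import least_squares
c=np.load("w1.npy",allow_pickle=True).item()
top=[(410,345),(345,470),(225,487),(135,385)]; bot=[(320,158),(250,75),(140,95),(110,188)]
f=lambda p:(p[0]/8+325-.44,p[1]/8+165-.44)
V=[(f(p),.182) for p in top]+[(f(p),.086) for p in bot]
W=[(atz(ray("wrist",p,c),z),z) for p,z in V]
for w in W: print(w[0].round(4))
r=.015/np.cos(np.pi/6)
def res(s):
    a=s[2]+np.pi/6+np.arange(6)*np.pi/3; out=[]
    for w,z in W:
        h=np.c_[s[0]+r*np.cos(a),s[1]+r*np.sin(a)]; d=h-w[:2]; out.append(d[np.argmin((d**2).sum(1))])
    return np.ravel(out)
for y in (0,.35,.7):
    s=least_squares(res,[.532,.328,y]); print(s.x,np.degrees(s.x[2])%60,s.cost**.5)
E
```

```text
[0.5293 0.344  0.182 ]
[0.5417 0.3319 0.182 ]
[0.5386 0.3176 0.182 ]
[0.5226 0.3118 0.182 ]
[0.5319 0.3446 0.086 ]
[0.5156 0.3386 0.086 ]
[0.5127 0.3216 0.086 ]
[0.5251 0.3123 0.086 ]
[ 0.52719809  0.32780998 -0.20273211] 48.384305668638575 0.0036474665912609914
[0.53355191 0.3264622  0.3145766 ] 18.023911581590035 0.012635027337608172
[0.52719809 0.32780998 0.8444646 ] 48.384257746434166 0.0036474665912645155
```

```bash
python3 - <<'E'
from h import *
for k,a,b in [("or2top",(503,239),(238,140)),("or1top",(448,252),(276,144)),("greentop",(478,200),(223,154)),("bigtop",(462,222),(250,148))]:
    X,e=tri([ray("scene",a),ray("side",b)]); print(k,X.round(3),round(e,4))
print(move((.527,.328,.22)),move((.527,.328,.145)))
E
```

```text
or2top [0.514 0.426 0.172] 0.004
or1top [0.624 0.329 0.172] 0.004
greentop [0.433 0.331 0.174] 0.0041
bigtop [0.527 0.323 0.179] 0.0036
[-0.236  0.402  1.207] [-0.236  0.402  2.145]
```

```bash
python3 -m inch '[-0.12,0.2,0.3,0,0,0.08,-0.236,0.402,0.6,0,0,0.15,-0.236,0.402,0.8,0,0,0.236,-0.236,0.402,0.9,0,0,0.236,-0.236,0.402,0.9,0,0,0.236]' 87 10
python3 - <<'E'
from h import *
o=get_obs();c=get_calibration("wrist");camera("wrist")
print(o["position"],o["q"],[(round(d["conf"],2),d["bbox"]) for d in cut_out("wrist","screwdriver_handle")][:4])
r=.015/np.cos(np.pi/6);a=np.radians(48.4+30)+np.arange(6)*np.pi/3
p=np.array([px("wrist",(.527+r*np.cos(t),.328+r*np.sin(t),z),c) for z in (.086,.182) for t in a]);print(p.min(0),p.max(0),move((.527,.328,.145)),R.from_quat(o["tool_rot"]).as_matrix()[:,1])
E
```

```text
time: 2.97
position: [0.5261, 0.327, 0.2422]
tool_rot: [0.352, 0.936, -0.002, -0.002]
ft_force: [0.2, -0.1, 0.8]
grip_width: 0.087
grip_force: 0.0
[0.52605796 0.32699278 0.24220847] [ 3.75962238e-01  5.24578267e-01  1.44571410e+00  9.08557733e-06
  1.17694090e+00 -4.75458317e-01] [(0.97, [374.3, 219.9, 412.7, 308.7]), (0.91, [378.3, 86.6, 443.5, 135.8]), (0.79, [306.5, 176.9, 350.5, 244.6]), (0.75, [218.6, 92.6, 283.6, 132.1])]
[304.69112389 171.90017097] [348.18374858 247.64432028] [1.40e-02 1.00e-03 1.25e+00] [ 0.65890473  0.75220971 -0.00501111]
```

```bash
python3 -m inch '[0.01,0,0.4,0,0,0,0.01,0,0.8,0,0,0,0.01,0,0.8,0,0,0]' 60; python3 -m inch '[0,0,0.25,0,0,0,0,0,0.45,0,0,0,0,0,0.45,0,0,0,0,0,0.45,0,0,0]'; python3 -m inch '[0,0,0,0,0,0,0,0,0,0,0,0,0,0,0,0,0,0,0,0,0,0,0,0,0,0,0,0,0,0,0,0,0,0,0,0]' 20 45
```

```text
time: 3.32
position: [0.5244, 0.326, 0.1769]
tool_rot: [0.353, 0.936, -0.003, -0.003]
ft_force: [-1.1, 0.3, -0.6]
grip_width: 0.0745
grip_force: 0.0
time: 3.65
position: [0.5281, 0.3275, 0.1461]
tool_rot: [0.354, 0.935, 0.0, 0.0]
ft_force: [1.0, 0.2, 0.5]
grip_width: 0.0606
grip_force: 0.0
time: 4.15
position: [0.5279, 0.3274, 0.145]
tool_rot: [0.354, 0.935, 0.0, 0.0]
ft_force: [-1.2, 0.3, 1.7]
grip_width: 0.0294
grip_force: 44.9
```

```bash
python3 -m inch '[0,0,-0.4,0,0,0,0,0,-0.8,0,0,0,0,0,-1,0,0,0,0,0,-1,0,0,0]'; python3 -m inch '[0,0,-0.4,0,0,0,0,0,-0.8,0,0,0,0,0,-1,0,0,0,0,0,-1,0,0,0]'; python3 -m inch '[0,0,-0.2,0,0,0,0,0,-0.2,0,0,0]'
python3 -m inch '[-0.3,-0.32,0,0,0,0,-0.67,-0.7,0,0,0,0]';python3 -m inch '[-0.36,-0.36,0,0,0,0,-0.67,-0.7,0,0,0,0]' >/dev/null;python3 -m inch '[-0.36,-0.36,0,0,0,0,-0.67,-0.7,0,0,0,0]' >/dev/null;python3 -m inch '[-0.36,-0.36,0,0,0,0,-0.67,-0.7,0,0,0,0,-0.67,-0.7,0,0,0,0,-0.67,-0.7,0,0,0,0]'
python3 - <<'E'
from h import *
o=get_obs();c=get_calibration("wrist");im=camera("wrist");np.save("w2.npy",c,allow_pickle=True);cv2.imwrite("pics/w2.png",im[:,:,::-1])
print(o["position"],o["q"],[(round(d["conf"],2),d["bbox"]) for d in cut_out("wrist","screw_head")][:4],px("wrist",(.548,-.138,.05),c))
E
```

```text
time: 4.48
position: [0.5299, 0.3282, 0.2285]
tool_rot: [0.354, 0.935, 0.003, 0.003]
ft_force: [-0.0, 0.7, -1.8]
grip_width: 0.0299
grip_force: 44.9
time: 4.82
position: [0.5292, 0.3279, 0.3072]
tool_rot: [0.354, 0.935, 0.002, 0.002]
ft_force: [0.7, -0.2, -2.3]
grip_width: 0.0297
grip_force: 44.9
time: 4.98
position: [0.5276, 0.3272, 0.32]
tool_rot: [0.354, 0.935, -0.0, -0.0]
ft_force: [-0.1, 0.2, -2.7]
grip_width: 0.0297
grip_force: 44.9
time: 5.15
position: [0.5294, 0.2518, 0.3175]
tool_rot: [0.352, 0.936, -0.001, -0.002]
ft_force: [1.9, -1.5, -2.2]
grip_width: 0.0298
grip_force: 44.9
time: 5.82
position: [0.5391, 0.0162, 0.3179]
tool_rot: [0.356, 0.934, -0.0, -0.002]
ft_force: [0.4, 0.4, -3.0]
grip_width: 0.03
grip_force: 44.9
[0.53910206 0.01622601 0.31794084] [-1.77333883e-01  3.31300886e-01  1.55148282e+00  2.67723631e-04
  1.26319520e+00 -1.02009594e+00] [(0.61, [239.7, 232.3, 257.1, 249.0])] [250.4479386  240.58691711]
```

View pics/w2.png

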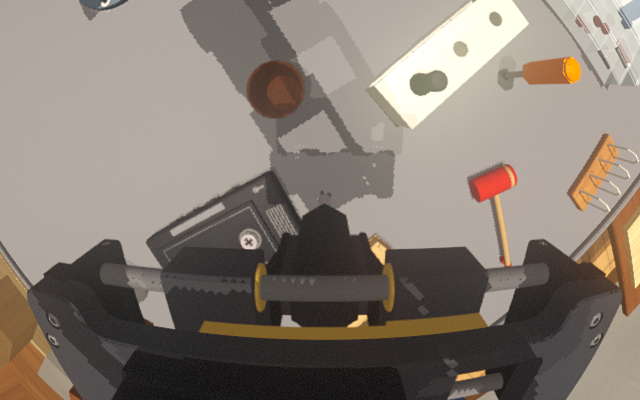

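The wrist view shows the screw head with its cross at (248,241), and the bit tip just above the handle at (325,196). I'll enlarge both side by side.

```bash
python3 - <<'E'
from h import *
im=cv2.imread("pics/w2.png"); c=np.load("w2.npy",allow_pickle=True).item()
a=cv2.resize(im[226:256,233:263],None,fx=13,fy=13,interpolation=cv2.INTER_CUBIC)
b=cv2.resize(im[182:212,310:340],None,fx=13,fy=13,interpolation=cv2.INTER_CUBIC)
b=np.clip(b*1.6,0,255).astype(np.uint8)
cv2.imwrite("pics/w2c.png",np.hstack([a,b]))
print([atz(ray("wrist",(248.3,240.6),c),z).round(4) for z in (.05,.053)], px("wrist",(.5391,.0162,.185),c))
E
```

```text
[array([ 0.5459, -0.1405,  0.05  ]), array([ 0.5454, -0.139 ,  0.053 ])] [324.22398718 195.79274793]
```

View pics/w2c.png

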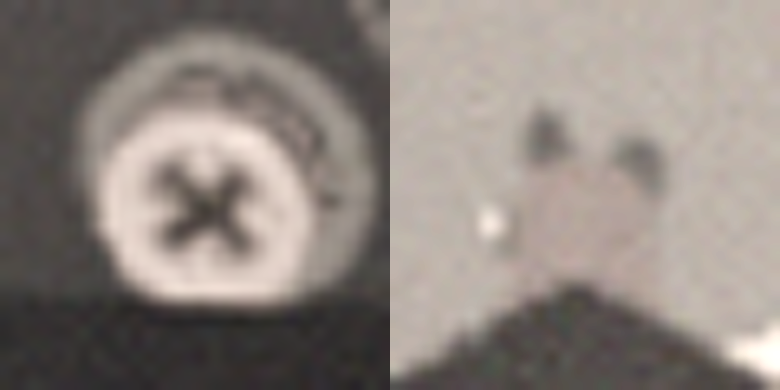

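```bash
python3 - <<'E'
from h import *
c=np.load("w2.npy",allow_pickle=True).item()
A=lambda p,q,z:np.degrees(np.arctan2(*(atz(ray("wrist",p,c),z)-atz(ray("wrist",q,c),z))[1::-1]))
s=lambda p:(p[0]/13+233-.46,p[1]/13+226-.46)
print("screw",[A(s(p),s(q),.053)%90 for p,q in [((160,165),(250,240)),((250,168),(165,242))]])
print("centre",atz(ray("wrist",s((206,208)),c),.05))
for z in (.187,.193): print("bit",A((317.5,199),(329.2,194.7),z)%90, atz(ray("wrist",(321.9,192.4),c),z),atz(ray("wrist",(317.7,199.1),c),z),atz(ray("wrist",(329.2,194.7),c),z))
m=R.from_quat(get_obs()["tool_rot"]).as_matrix(); print("tooly",np.degrees(np.arctan2(m[1,1],m[0,1])))
# predicted bit-end pixels for candidates
for h in (48.4,18.4,78.4):
    a=np.radians(h)+np.arange(4)*np.pi/2
    print(h,[px("wrist",(.5391+.006*np.cos(t),.0162+.006*np.sin(t),.187),c).round(1).tolist() for t in a])
E
```

```text
screw [np.float64(5.20231165248066), np.float64(89.48470728218567)]
centre [ 0.54701549 -0.14157855  0.05      ]
bit 69.36259605147204 [0.53484229 0.01715738 0.187     ] [0.53704797 0.01002094 0.187     ] [0.5408989  0.02068592 0.187     ]
bit 69.36259605147211 [0.53360229 0.01833624 0.193     ] [0.53575922 0.01135756 0.193     ] [0.53952501 0.02178677 0.193     ]
tooly 48.51167969569055
48.4 [[330.8, 196.4], [324.2, 190.1], [317.7, 196.4], [324.2, 202.7]]
18.4 [[329.9, 199.5], [327.5, 190.9], [318.5, 193.3], [321.0, 201.8]]
78.4 [[329.9, 193.3], [320.9, 190.9], [318.6, 199.5], [327.5, 201.8]]
```

```bash
python3 -m inch '[-0.34,-0.35,0,0,0,0,-0.68,-0.7,0.1,0,0,0]'>/dev/null; python3 -m inch '[-0.34,-0.35,0.1,0,0,0,-0.68,-0.7,0.3,0,0,-0.06,-0.68,-0.7,0.5,0,0,-0.13,-0.68,-0.7,0.6,0,0,-0.19,-0.68,-0.7,0.6,0,0,-0.19,-0.68,-0.7,0.6,0,0,-0.19]'
python3 - <<'E'
from h import *
o=get_obs();m=R.from_quat(o["tool_rot"]).as_matrix()
print(o["position"],o["q"].round(3),np.degrees(np.arctan2(m[1,1],m[0,1])),m[:,2].round(4),move((.5468,-.140,.195)),o["moment"])
c=get_calibration("wrist");im=camera("wrist");np.save("w3.npy",c,allow_pickle=True);cv2.imwrite("pics/w3.png",im[:,:,::-1])
print([(round(d["conf"],2),d["bbox"]) for d in cut_out("wrist","screw_head")][:2],px("wrist",(.547,-.14,.053),c),px("wrist",(*o["position"][:2],o["position"][2]-.133),c))
s=camera("side");k=px("side",(.547,-.14,.08)).astype(int);print(k)
a=cv2.resize(im[150:250,270:380],(770,700)[0:2] and (440,400));b=cv2.resize(s[k[1]-35:k[1]+25,k[0]-25:k[0]+29],(360,400),interpolation=cv2.INTER_CUBIC)
cv2.imwrite("pics/c3.png",np.clip(np.hstack([a,b])[:,:,::-1]*1.4,0,255).astype(np.uint8))
E
```

```text
time: 6.58
position: [0.5472, -0.1361, 0.2635]
tool_rot: [0.211, 0.977, 0.0, -0.001]
ft_force: [0.4, 0.4, -2.5]
grip_width: 0.0298
grip_force: 44.9
[ 0.54718228 -0.13611952  0.26346236] [-0.442  0.424  1.565  0.     1.155 -1.587] 65.61648856458261 [-0.0022  0.0014 -1.    ] [-0.018 -0.046  0.856] [ 0.02720068 -0.04163481 -0.01254743]
[(0.72, [307.5, 168.7, 332.7, 189.6])] [320.75339636 177.75122764] [323.85197495 195.5604434 ]
[312 240]
```

View pics/c3.png

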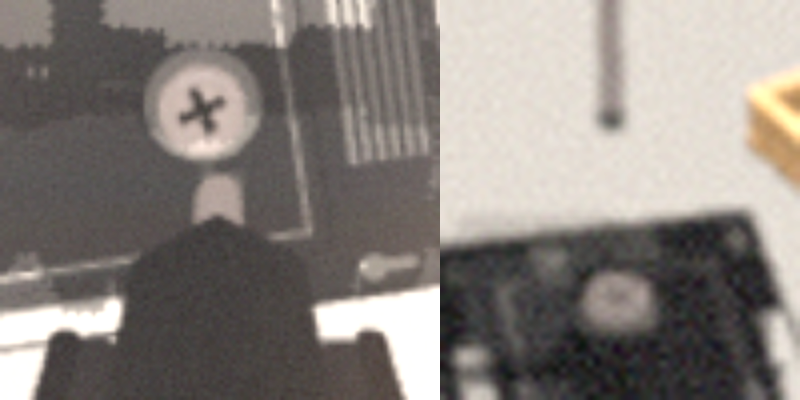

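The cross is clear at crop (203,110), i.e. pixel (320.7,177.5), exactly where predicted. The bit hangs just before it.

```bash
python3 - <<'E'
from h import *
c=np.load("w3.npy",allow_pickle=True).item()
s=lambda p:(p[0]/4+270-.4,p[1]/4+150-.4)
W=lambda p,z=.053:atz(ray("wrist",s(p),c),z)
A=lambda p,q:np.degrees(np.arctan2(*(W(p)-W(q))[1::-1]))%90
print(A((225,98),(181,120)),A((195,88),(211,132)),W((203,110)))
a=np.radians(65.6+30)+np.arange(4)*np.pi/2
print([((px("wrist",(.5472+.006*np.cos(t),-.1361+.006*np.sin(t),.1305),c)-[270,150])*4).round(0).tolist() for t in a])
print(move((.5469,-.140,.192)))
E
```

```text
2.7968431520763346 85.00288710391172 [ 0.5460981  -0.14010465  0.053     ]
[[238.0, 170.0], [202.0, 161.0], [193.0, 195.0], [228.0, 204.0]]
[-0.002 -0.044  0.916]
```

```bash
python3 -m inch '[0,-0.046,0.3,0,0,0,0,-0.046,0.6,0,0,0,0,-0.046,0.85,0,0,0,0,-0.046,0.93,0,0,0,0,-0.046,0.93,0,0,0]'; python3 -m inch '[0,0,0.025,0,0,0,0,0,0.05,0,0,0,0,0,0.05,0,0,0]'; python3 -m inch '[0,0,0.025,0,0,0,0,0,0.04,0,0,0,0,0,0.04,0,0,0]'
python3 -c "
from h import *
o=get_obs();print(o['position'],o['ft_force'],o['moment'])"
```

```text
time: 7.15
position: [0.5453, -0.1402, 0.1891]
tool_rot: [0.211, 0.978, 0.0, -0.001]
ft_force: [-0.4, 0.6, -2.7]
grip_width: 0.0303
grip_force: 44.9
time: 7.4
position: [0.5467, -0.1413, 0.1873]
tool_rot: [0.211, 0.978, -0.0, 0.001]
ft_force: [0.3, -1.1, -2.1]
grip_width: 0.0299
grip_force: 44.9
time: 7.65
position: [0.5463, -0.1412, 0.1837]
tool_rot: [0.211, 0.977, -0.0, 0.001]
ft_force: [-0.1, 0.0, 1.2]
grip_width: 0.0298
grip_force: 44.9
[ 0.54630796 -0.14119448  0.18366852] [-0.0845258   0.03997922  1.23775803] [ 0.12328861  0.09304085 -0.00783715]
```

```bash
python3 -m inch '[0,0,0.02,0,0,0,0,0,0.03,0,0,0,0,0,0.03,0,0,0]'; python3 -m inch '[0,0,0.01,0,0,0.03,0,0,0.02,0,0,0.06,0,0,0.02,0,0,0.08,0,0,0.02,0,0,0.08]'
python3 -c "
from h import *
o=get_obs();print(o['position'],o['ft_force'],o['moment'])"
```

```text
time: 7.9
position: [0.5461, -0.1411, 0.1805]
tool_rot: [0.211, 0.977, 0.0, 0.0]
ft_force: [0.2, -0.1, -2.2]
grip_width: 0.0295
grip_force: 44.9
time: 8.23
position: [0.5464, -0.1412, 0.18]
tool_rot: [0.272, 0.962, -0.0, 0.001]
ft_force: [-1.3, 0.9, 4.9]
grip_width: 0.0298
grip_force: 44.9
[ 0.54642419 -0.1412181   0.17995018] [-1.26829866  0.91799309  4.94328608] [ 0.21236089  0.16033396 -0.01928283]
```

```bash
python3 -m inch '[0,0,0.005,0,0,0.06,0,0,0.01,0,0,0.12,0,0,0.015,0,0,0.18,0,0,0.02,0,0,0.24,0,0,0.02,0,0,0.3,0,0,0.02,0,0,0.36,0,0,0.02,0,0,0.36]'
python3 - <<'E'
from h import *
o=get_obs();print(o['position'],o['ft_force'],o['moment'],o["q"][5])
c=get_calibration("side");s=camera("side");k=px("side",(.547,-.14,.08)).astype(int)
w=camera("wrist")[130:230,270:380]
b=cv2.resize(s[k[1]-35:k[1]+25,k[0]-25:k[0]+29],(360,400),interpolation=cv2.INTER_CUBIC)
cv2.imwrite("pics/c4.png",np.clip(np.hstack([cv2.resize(w,(440,400)),b])[:,:,::-1]*1.4,0,255).astype(np.uint8))
E
```

```text
time: 8.82
position: [0.5465, -0.141, 0.1793]
tool_rot: [0.531, 0.847, 0.0, 0.001]
ft_force: [-1.7, 2.1, 10.9]
grip_width: 0.0298
grip_force: 44.9
[ 0.54653055 -0.14100927  0.17932395] [-1.70803276  2.05619026 10.92903533] [0.50987484 0.46542325 0.09562395] -0.9027244862546313
```

View pics/c4.png

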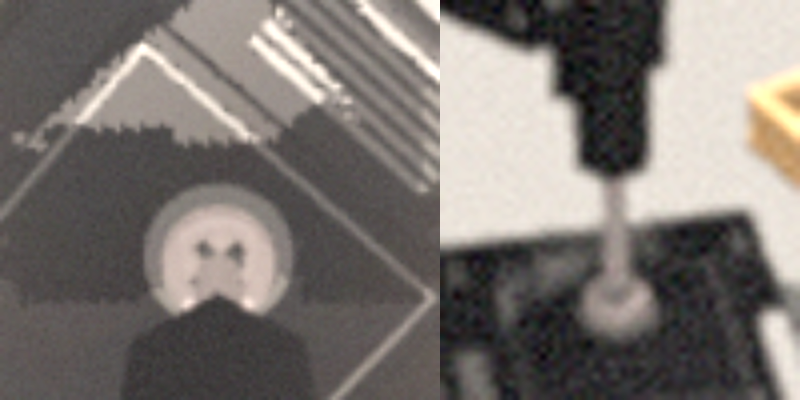

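The bit sits in the cross, and the moment about z of about 0.1 N m matches the thread, so it's turning. Continuing.

```bash
python3 -m inch '[0,0,0.001,0,0,0.07,0,0,0.002,0,0,0.14,0,0,0.003,0,0,0.21,0,0,0.004,0,0,0.28,0,0,0.005,0,0,0.35,0,0,0.006,0,0,0.42,0,0,0.007,0,0,0.49,0,0,0.008,0,0,0.56,0,0,0.009,0,0,0.63,0,0,0.01,0,0,0.7,0,0,0.011,0,0,0.77,0,0,0.012,0,0,0.84,0,0,0.013,0,0,0.91,0,0,0.014,0,0,0.98,0,0,0.014,0,0,0.98]'
S='from h import *
o=get_obs();print(o["position"].round(4),o["ft_force"].round(1),o["moment"].round(3),o["q"][5].round(3))'; echo "$S">st.py; python3 st.py
python3 -m inch '[0,0,0.001,0,0,0.07,0,0,0.002,0,0,0.14,0,0,0.003,0,0,0.21,0,0,0.004,0,0,0.28,0,0,0.005,0,0,0.35,0,0,0.006,0,0,0.42,0,0,0.007,0,0,0.49,0,0,0.007,0,0,0.49]' >/dev/null; python3 st.py
```

```text
time: 10.17
position: [0.5469, -0.141, 0.1781]
tool_rot: [0.971, 0.239, 0.001, 0.0]
ft_force: [-0.4, 2.6, 10.5]
grip_width: 0.0298
grip_force: 44.9
[ 0.5469 -0.141   0.1781] [-0.4  2.6 10.5] [0.654 0.35  0.033] 0.637
[ 0.547  -0.1413  0.1776] [-0.4  1.5  9.1] [0.497 0.337 0.098] 1.407
```

```bash
python3 -m inch '[0,0,0.001,0,0,0.07,0,0,0.002,0,0,0.14,0,0,0.003,0,0,0.21,0,0,0.004,0,0,0.28,0,0,0.004,0,0,0.28]' >/dev/null; python3 st.py;python3 -m inch '[0,0,0.001,0,0,0.06,0,0,0.002,0,0,0.12,0,0,0.002,0,0,0.12]' >/dev/null; python3 st.py;python3 -m inch '[0,0,0.001,0,0,0.06,0,0,0.002,0,0,0.12,0,0,0.002,0,0,0.12]' >/dev/null; python3 st.py
```

```text
[ 0.547  -0.1414  0.1772] [-0.7  1.8 10.3] [0.44  0.396 0.08 ] 1.847
[ 0.547  -0.1415  0.1771] [-1.6  1.1  9.5] [0.448 0.416 0.04 ] 2.035
[ 0.5469 -0.1415  0.1769] [-0.5  0.3  9.5] [0.356 0.491 0.086] 2.223
```

```bash
python3 -m inch '[0,0,0.001,0,0,0.05,0,0,0.002,0,0,0.1,0,0,0.002,0,0,0.1]' >/dev/null; python3 st.py;python3 -m inch '[0,0,0.001,0,0,0.05,0,0,0.002,0,0,0.1,0,0,0.002,0,0,0.1]' >/dev/null; python3 st.py;python3 -m inch '[0,0,0.001,0,0,0.05,0,0,0.002,0,0,0.1,0,0,0.002,0,0,0.1]' >/dev/null; python3 st.py
```

```text
[ 0.5468 -0.1415  0.1768] [-1.9  1.3  9.2] [0.37  0.457 0.057] 2.38
[ 0.5468 -0.1415  0.1766] [-1.9  2.2  9.6] [0.396 0.474 0.113] 2.537
[ 0.5467 -0.1415  0.1765] [-1.8  1.7 10.3] [0.383 0.556 0.029] 2.694
```

```bash
python3 -m inch '[0,0,-0.08,0,0,0,0,0,-0.16,0,0,0,0,0,-0.16,0,0,0]'; python3 -m inch '[0,0,0,0,0,-0.33,0,0,0,0,0,-0.66,0,0,0,0,0,-1,0,0,0,0,0,-1,0,0,0,0,0,-1,0,0,0,0,0,-1,0,0,0,0,0,-1,0,0,0,0,0,-1,0,0,0,0,0,-1,0,0,0,0,0,-1,0,0,0,0,0,-1,0,0,0,0,0,-1,0,0,0,0,0,-1,0,0,0,0,0,-1]' >/dev/null; python3 -m inch '[0,0,0,0,0,-0.33,0,0,0,0,0,-0.66,0,0,0,0,0,-1,0,0,0,0,0,-1,0,0,0,0,0,-1,0,0,0,0,0,-1,0,0,0,0,0,-1,0,0,0,0,0,-1,0,0,0,0,0,-1,0,0,0,0,0,-1,0,0,0,0,0,-1,0,0,0,0,0,-1,0,0,0,0,0,-1,0,0,0,0,0,-1]' >/dev/null; python3 -m inch '[0,0,0,0,0,-0.06,0,0,0,0,0,-0.06,0,0,0,0,0,-0.06]'; python3 st.py
```

```text
time: 12.75
position: [0.5459, -0.1412, 0.1879]
tool_rot: [-0.707, 0.707, 0.0, -0.0]
ft_force: [0.6, -0.2, -2.2]
grip_width: 0.0295
grip_force: 44.9
time: 15.33
position: [0.5458, -0.1411, 0.1873]
tool_rot: [0.675, 0.738, -0.0, -0.0]
ft_force: [0.6, 0.4, -3.1]
grip_width: 0.0298
grip_force: 44.9
[ 0.5458 -0.1411  0.1873] [ 0.6  0.4 -3.1] [-0.039  0.029 -0.01 ] -0.54
```

```bash
python3 -m inch '[0,0,0.04,0,0,0,0,0,0.08,0,0,0,0,0,0.12,0,0,0,0,0,0.14,0,0,0,0,0,0.14,0,0,0]' >/dev/null; python3 st.py; python3 -m inch '[0,0,0.01,0,0,0,0,0,0.02,0,0,0.03,0,0,0.02,0,0,0.03]' >/dev/null; python3 st.py
```

```text
[ 0.5466 -0.141   0.1768] [0.2 0.7 3.1] [ 0.325 -0.02   0.025] -0.544
[ 0.5467 -0.141   0.1765] [-0.7  1.8 10.2] [0.559 0.368 0.024] -0.495
```

Back in the cross at the same depth (0.1765). Driving on in small steps and watching the torque.

```bash
python3 -m inch '[0,0,0.001,0,0,0.06,0,0,0.002,0,0,0.12,0,0,0.002,0,0,0.18,0,0,0.002,0,0,0.18]' >/dev/null; python3 st.py;python3 -m inch '[0,0,0.001,0,0,0.05,0,0,0.002,0,0,0.1,0,0,0.002,0,0,0.1]' >/dev/null; python3 st.py;python3 -m inch '[0,0,0.001,0,0,0.05,0,0,0.002,0,0,0.1,0,0,0.002,0,0,0.1]' >/dev/null; python3 st.py;python3 -m inch '[0,0,0.001,0,0,0.05,0,0,0.002,0,0,0.1,0,0,0.002,0,0,0.1]' >/dev/null; python3 st.py
```

```text
[ 0.5468 -0.141   0.1763] [ 0.   2.5 10.7] [ 0.539  0.288 -0.019] -0.211
[ 0.5468 -0.141   0.1762] [-0.5  2.  11.3] [0.566 0.338 0.069] -0.054
[ 0.5468 -0.1409  0.1761] [-1.   2.2 11. ] [0.613 0.345 0.261] 0.102
[ 0.5469 -0.1409  0.1761] [-0.1  3.1 10.7] [0.702 0.365 0.503] 0.258
```

The torque rose 0.07 → 0.26 → 0.50 N m and the sinking stopped, so the screw is home. I'll unload, lift, and turn to the original yaw.

```bash
python3 -m inch '[0,0,0,0,0,-0.07,0,0,0,0,0,-0.13,0,0,0,0,0,-0.13]' >/dev/null; python3 st.py; python3 -m inch '[0,0,-0.1,0,0,0,0,0,-0.3,0,0,0,0,0,-0.6,0,0,0,0,0,-0.9,0,0,0,0,0,-0.9,0,0,0]' ; python3 -m inch '[0,0,-0.4,0,0,-0.07,0,0,-0.8,0,0,-0.14,0,0,-0.9,0,0,-0.21,0,0,-0.9,0,0,-0.28,0,0,-0.9,0,0,-0.35,0,0,-0.9,0,0,-0.42,0,0,-0.9,0,0,-0.49,0,0,-0.9,0,0,-0.56,0,0,-0.9,0,0,-0.63,0,0,-0.9,0,0,-0.7,0,0,-0.9,0,0,-0.77,0,0,-0.9,0,0,-0.85,0,0,-0.9,0,0,-0.85,0,0,-0.9,0,0,-0.85]'; python3 st.py
python3 - <<'E'
from h import *
m=R.from_quat(get_obs()["tool_rot"]).as_matrix();print(np.degrees(np.arctan2(m[1,1],m[0,1])),move((.5279,.3274,.32)))
c=get_calibration("wrist");s=camera("wrist");k=px("wrist",(.547,-.14,.05),c).astype(int);print(k,[(d["conf"],d["bbox"]) for d in cut_out("wrist","screw_head")][:1])
a=cv2.resize(s[max(k[1]-30,0):k[1]+30,k[0]-40:k[0]+40],(800,600),interpolation=cv2.INTER_CUBIC);cv2.imwrite("pics/c5.png",a[:,:,::-1])
E
```

```text
[ 0.5469 -0.1409  0.1761] [-0.4  3.1 10.8] [0.67  0.343 0.178] 0.05
time: 17.75
position: [0.5482, -0.1424, 0.2499]
tool_rot: [0.861, 0.508, 0.002, 0.004]
ft_force: [1.6, -0.4, -1.7]
grip_width: 0.0298
grip_force: 45.0
time: 18.92
position: [0.5453, -0.141, 0.3167]
tool_rot: [0.363, 0.932, -0.0, -0.001]
ft_force: [-0.5, -0.1, -3.5]
grip_width: 0.0296
grip_force: 45.0
[ 0.5453 -0.141   0.3167] [-0.5 -0.1 -3.5] [-0.028  0.009 -0.005] -1.279
47.440817904892334 [ 4.12   4.166 -0.036]
[325 167] [(0.51, [315.0, 156.9, 333.9, 177.7])]
```

View pics/c5.png

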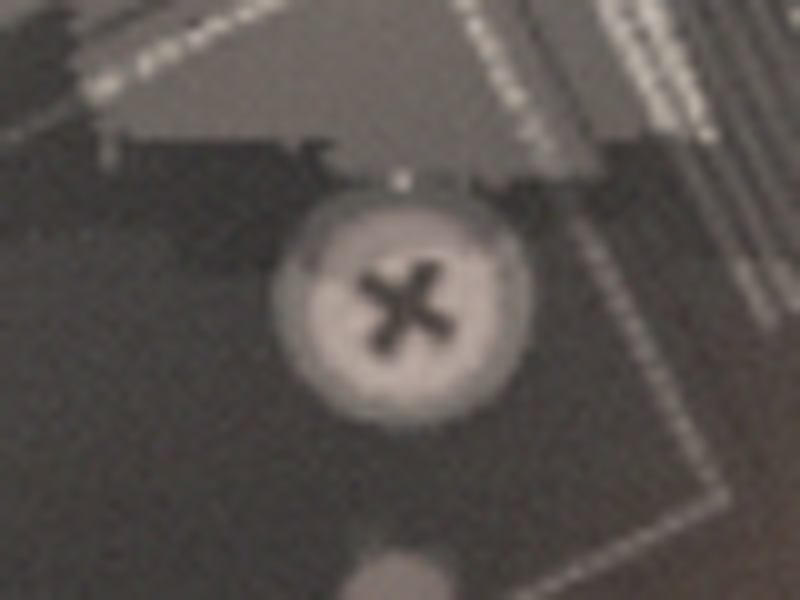

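The head now sits concentric on its seat with the cross empty at crop (408,308), so it's home. Going back to the rack.

```bash
python3 -m inch '[0.3,0.3,-0.04,0,0,0,0.687,0.694,-0.04,0,0,0]'>/dev/null; python3 -m inch '[0.35,0.35,0,0,0,0,0.687,0.694,0,0,0,0]'>/dev/null;python3 -m inch '[0.35,0.35,0,0,0,0,0.687,0.694,0,0,0,0]'>/dev/null;python3 -m inch '[0.35,0.35,0,0,0,0,0.687,0.694,0,0,0,0]'>/dev/null;python3 -m inch '[0.35,0.35,0,0,0,0,0.687,0.694,0,0,0,0]'>/dev/null;python3 -m inch '[0.35,0.35,0,0,0,0,0.6,0.6,0,0,0,0,0.687,0.694,0,0,0,0,0.687,0.694,0,0,0,0,0.687,0.694,0,0,0,0]'
python3 -c "
from h import *
print(move((.5275,.3276,.245)));o=get_obs();c=get_calibration('wrist');camera('wrist')
for t in ['rack_hole1','rack_hole0']:print([(round(d['conf'],2),d['bbox']) for d in cut_out('wrist',t)][:4])
print(px('wrist',(.5275,.3276,.086),c),px('wrist',(.531,.2533,.086),c))"
```

```text
time: 20.27
position: [0.5265, 0.3242, 0.3206]
tool_rot: [0.361, 0.933, -0.001, -0.0]
ft_force: [-0.3, -0.2, -2.0]
grip_width: 0.0298
grip_force: 45.0
[0.02  0.041 0.945]
[(0.88, [213.4, 123.5, 371.5, 261.8])]
[(0.88, [213.4, 123.5, 371.5, 261.8])]
[326.90012743 170.39861655] [285.99777398 210.4756174 ]
```

```bash
python3 -m inch '[0.02,0.04,0.3,0,0,0,0.02,0.04,0.6,0,0,0,0.02,0.04,0.9,0,0,0,0.02,0.04,0.9,0,0,0,0.02,0.04,0.9,0,0,0]' >/dev/null; python3 -c "
from h import *
print(move((.5278,.3275,.145)))"; python3 st.py; python3 -m inch '[0,0,0.15,0,0,0,0,0,0.3,0,0,0,0,0,0.3,0,0,0]'>/dev/null; python3 st.py
```

```text
[0.003 0.017 1.29 ]
[0.5274 0.3265 0.2482] [ 0.7 -0.4 -2. ] [-0.012 -0.022  0.01 ] -0.455
[0.5279 0.3273 0.2252] [-0.4 -1.2 -2.9] [-0.     0.075 -0.024] -0.455
```

```bash
python3 -m inch '[0,0,0.15,0,0,0,0,0,0.3,0,0,0,0,0,0.3,0,0,0]'>/dev/null; python3 st.py; python3 -m inch '[0,0,0.2,0,0,0,0,0,0.4,0,0,0,0,0,0.58,0,0,0,0,0,0.63,0,0,0,0,0,0.63,0,0,0]'>/dev/null; python3 st.py;python3 -c "
from h import *
print(move((.5278,.3275,.145)))"
```

```text
[0.5276 0.3276 0.2011] [-0.5 -0.9 -2.5] [-0.05   0.052  0.042] -0.455
[0.5279 0.328  0.151 ] [ 0.3  0.3 -2. ] [-0.024  0.017 -0.017] -0.455
[-0.003 -0.005  0.076]
```

```bash
python3 -m inch '[0,0,0.03,0,0,0,0,0,0.06,0,0,0,0,0,0.072,0,0,0,0,0,0.072,0,0,0]'>/dev/null; python3 st.py; python3 -m inch '[0,0,0.01,0,0,0,0,0,0.01,0,0,0]'>/dev/null; python3 st.py
```

```text
[0.5288 0.3286 0.1468] [-0.5  0.1  3.7] [-0.174  0.143 -0.035] -0.455
[0.5288 0.3286 0.1468] [-1.7 -1.1  8.1] [-0.36   0.378  0.012] -0.455
```

```bash
python3 -m inch '[0,0,-0.012,0,0,0,0,0,-0.012,0,0,0]'>/dev/null; python3 st.py; python3 -m inch '[0,0,0,0,0,0,0,0,0,0,0,0,0,0,0,0,0,0,0,0,0,0,0,0,0,0,0,0,0,0]' 60; python3 -m inch '[0,0,-0.2,0,0,0,0,0,-0.5,0,0,0,0,0,-0.9,0,0,0,0,0,-0.9,0,0,0]';python3 -m inch '[0,0,-0.5,0,0,0,0,0,-1,0,0,0,0,0,-1,0,0,0]'
python3 - <<'E'
from h import *
o=get_obs();c=get_calibration("wrist");im=camera("wrist");print([(round(d["conf"],2),d["bbox"]) for d in cut_out("wrist","screwdriver_handle")][:4])
r=.015/np.cos(np.pi/6);a=np.radians(48.4+30)+np.arange(6)*np.pi/3
p=np.array([px("wrist",(.5278+r*np.cos(t),.3278+r*np.sin(t),z),c) for z in (.086,.182) for t in a]);print(p.min(0),p.max(0))
s=camera("scene");v=cv2.resize(s[130:310,230:530],(600,360));w=cv2.resize(im[130:280,240:440],(200*12//10,180));w=cv2.copyMakeBorder(w,0,180,0,0,0)
cv2.imwrite("pics/end.png",np.hstack([v[:, 40:],w])[:,:,::-1])
E
```

```text
[0.5288 0.3285 0.1468] [-0.8  0.1  5.3] [-0.272  0.09  -0.011] -0.455
time: 22.83
position: [0.5275, 0.3281, 0.1447]
tool_rot: [0.361, 0.932, -0.0, -0.0]
ft_force: [0.4, 0.5, 0.7]
grip_width: 0.0545
grip_force: 0.0
time: 23.17
position: [0.531, 0.3296, 0.2229]
tool_rot: [0.361, 0.932, 0.004, 0.004]
ft_force: [1.4, 0.6, 0.8]
grip_width: 0.0599
grip_force: 0.0
time: 23.42
position: [0.5318, 0.33, 0.3054]
tool_rot: [0.361, 0.932, 0.006, 0.006]
ft_force: [0.8, 0.9, 1.2]
grip_width: 0.0602
grip_force: 0.0
[(0.94, [360.6, 86.3, 407.4, 126.8]), (0.8, [227.8, 91.7, 277.5, 124.7]), (0.79, [361.8, 199.9, 391.7, 262.2]), (0.7, [303.1, 159.1, 335.1, 213.7])]
[299.9753925  157.64767906] [334.05511624 214.13918369]
```

View pics/end.png

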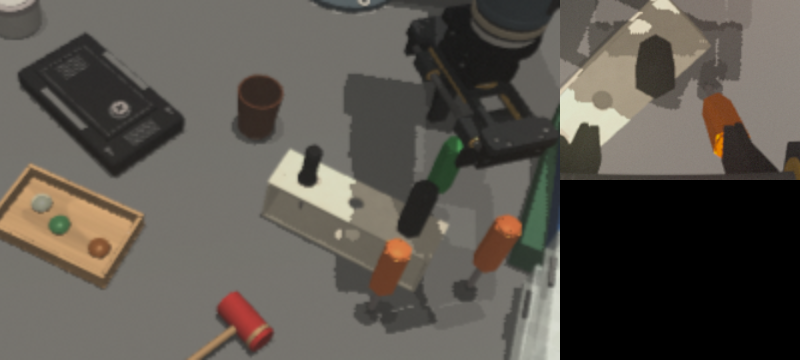

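The driver stands upright in its end hole, at (303–335, 159–214) in the wrist view against the predicted (300–334, 158–214). The neighbouring objects are where they were.

```bash
python3 -c "
from rig import *
print(hand_in())"
```

```text
the job is handed in; nothing more can be done
None
```

I drove the screw clockwise until it hit its firm stop, hung the screwdriver back upright in its original end hole, and handed the job in at about 24 s; partway through I lifted the bit once to turn the wrist back, and the hand-in gave no verdict.

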